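Clear the run and draw a purge stroke

ROBOT

A 6-joint arm with a two-finger parallel gripper is mounted at the origin on the work surface. World frame = base frame: x ahead of the robot, y to its left, z up, the work surface at z = 0. Lengths are in m, angles in degrees, forces in N, time in s.
With the tool pointing down it reaches from about 0.4 to 0.825 m from the base axis. Payload 7 kg.
Tool frame: the origin (TCP) lies on the centre line of the jaws, within the pads' length; the fingertips stand 8 mm ahead of it and the grasp point (between the pads) lies 11 mm behind it; z points along the fingers, y is the direction in which the jaws open and shut (so a half turn about z gives the same grasp; the last joint's range is limited). The gripper opens to 85 mm and grips with 20 to 120 N. Pads are 22 mm wide; open, the fingers measure 114 mm over their backs; the gripper's body (76 mm by 85 mm) begins 54 mm behind the grasp point. The pads swing forward as they close: fully open they stand 13 mm farther back than shut.
Start: joints at [87.668, 20.546, 0.682, 0, -70.136, -16.507], TCP at [0.218, 0.639, 0.239] pointing down, gripper open.
Joint ranges: [-176.03, 176.03], [-82.01, 121.73], [-58.28, 71.71], [-173.87, 95.51], [-174.79, -0.11], [-173.66, 173.66]. Speed limits (degrees/s): [136.94, 136.94, 172.46, 180, 180, 180].

INTERFACE

Orientations are given as a 3x3 rotation matrix whose columns are the frame's x, y, z axes.
In Python, from workcell import sense, get_image, get_calibration, hand_in gives the robot as it stands. The module is installed in compiled form; this text tells all that it offers.
- The arm moves only by the tool arm_command, never from a script. Its argument "rows" is a list of rows, each a list of 3 entries, a list of its own where there are three numbers: the opening, from 0 (shut) to 1 (fully open), then the shift along the world's x, y, z scaled (see below), then the turn about the world's z scaled (see below). A call has exactly 5 rows; each row is the pose to reach, as a shift and turn from the pose commanded when the call began, turning the shorter way round; what a row does not reach only later rows make up. The controller multiplies each number of a shift by 0.5 m and each number of a turn by pi rad. A row lasts 1/12 s, in which the tool goes at most 41.7 mm and 7.16 degrees, less where a joint would pass 70% of its speed; a pose out of reach is approached as far as the arm can. A call with a number of a shift or a turn outside -1 to 1 is refused whole. A call with a gripper value outside its range is refused whole. The fingers move at their own pace and stop on an object; "grip_force" is the grip in N (left out, the last holds). Time passes only in rows, so rows that repeat a pose let the fingers close, or fill a call up. It gives the time, the measured TCP pose, the force and the opening at its end, in the units of the state.
- sense(): the state, without advancing time (a new reading comes with each control period).
- get_image(name): name is "scene" or "top" or "wrist"; returns the picture (400x640x3 uint8, red, green, blue); there is no depth.
- get_calibration(name): a dict with "vfov" (degrees; the focal length in pixels is half the picture's height over the tangent of half this angle, whatever the lens; pixels are square), "cx", "cy" (the principal point, pixels), "dist_coeffs" ([k1, k2, p1, p2, k3] as OpenCV has them; the pictures are not rectified), "view" (4x4, takes a point from world to camera coordinates); the wrist camera has in their place "mount" (4x4, takes a point from camera to tool coordinates, whose origin is the TCP and whose axes are the flange's). Camera axes: x right, y up, looking along -z (the intrinsics and any distortion apply to the point x, -y, -z); pixel columns grow to the right and rows downward; lengths in m; the calibration is good to about 2 mm. A picture is of the moment at which its call begins: read the wrist's pose just before it. get_calibration takes no time and is no camera call.
- hand_in(): hands the job in, once; it reports no verdict.
The state is a dict: "t": time; "joints": joint angles; "qvel": joint speeds; "effort": joint torques, N m; "eef_pos": TCP position; "orientation": TCP orientation; "contact_force": force on the tool from outside, world axes, zero at the start; "moment": the same for the moment, N m; "grip_width": finger opening in m.
Only numpy, scipy, OpenCV 4.12 (cv2) and the standard library are available. Lean on these libraries where they do the work, as an engineer would, in place of code of your own. Each camera call takes 0.05 s, during which the arm holds its last target. There are 200 camera calls.

TASK

The run of the pump's sprung red plunger is blocked: first nest the orange and the yellow filter cup, in either order, into the white cup, making one upright stack that stays on the round black mat. Then pull the plunger straight out to its stop, keep it there for a good second, and ease it all the way back in without letting it snap. Leave everything else on the bench where it stands, and let go of everything at the end.

Things in the scene. Friction and masses are not known exactly. Their poses are not given: they have to be found in the camera images.
- pump: white hand purge pump, a fixed box 200 mm wide (y), 200 mm deep, 125 mm high. Origin at table level under the middle of its front panel; the box reaches from the origin to +x, the panel looks along -x, z up
- plunger (a joint): travel of the pump's red plunger straight out of the front panel, along the pump's -x: 0 = fully home, 0.100 m = at its stop. A spring pulls it home with 3 N (home) to 8 N (at the stop)
- plunger_grip (a point): centre of the red plunger's grip, on the plunger's axis 80 mm above the table and, when home, 65 mm in front of the panel; axes as the pump's. The grip is a flat-sided waist 26 mm wide (pump's y), 32 mm high and 36 mm long (pump's x) between two discs 46 mm across and 8 mm thick; a 12 mm rod joins it to the panel
- mat: thin black rubber disc, 100 mm across, 4 mm thick, fixed; origin at the centre of its underside. The white cup stands on it
- cup_white: white plastic cup, open upwards: foot 40 mm across, tapering out to 60 mm at 52 mm up, then an upright rim band 68 mm across up to its full height of 70 mm. Wall 3 mm, solid foot 25 mm thick, 0.12 kg. The three cups are alike; nested, each sits 25 mm higher than the one below, so 25 mm of it shows above that one's rim. Origin at the centre of its underside, z up its axis.
- cup_orange: orange plastic cup, open upwards: foot 40 mm across, tapering out to 60 mm at 52 mm up, then an upright rim band 68 mm across up to its full height of 70 mm. Wall 3 mm, solid foot 25 mm thick, 0.12 kg. The three cups are alike; nested, each sits 25 mm higher than the one below, so 25 mm of it shows above that one's rim. Origin at the centre of its underside, z up its axis.
- cup_yellow: yellow plastic cup, open upwards: foot 40 mm across, tapering out to 60 mm at 52 mm up, then an upright rim band 68 mm across up to its full height of 70 mm. Wall 3 mm, solid foot 25 mm thick, 0.12 kg. The three cups are alike; nested, each sits 25 mm higher than the one below, so 25 mm of it shows above that one's rim. Origin at the centre of its underside, z up its axis.
- can_green: bystander: green calibration-gas can with a brass top, 65 mm across, 190 mm tall, upright; origin at the centre of its underside
- can_grey: bystander: bare metal calibration-gas can with a yellow band, 65 mm across, 190 mm tall, upright; origin at the centre of its underside
- flowmeter: bystander: clear flowmeter block, 30 x 40 mm and 150 mm tall on a 60 x 60 mm dark foot; origin at the centre of its underside
- jar: bystander: amber jar with a blue lid, 62 mm across, 110 mm tall; origin at the centre of its underside
- terminal_strip: bystander: black terminal strip, 26 x 130 mm (long in y), 26 mm high; origin at the centre of its underside
- screwdriver: bystander: screwdriver lying along its x axis, 170 mm long, under 35 mm high
- wrench: bystander: wrench lying along its x axis, 150 mm long, under 20 mm high
Mind the look-alikes: they are no part of the job. Of the things that look like the cup_yellow, take the one that is farthest from the robot's base at the start.

How it is judged:
By the outcome, as a careful person would: the job done as asked, in the order asked, and still so for the second after the job is handed in, with the robot touching nothing.
It also fails if it takes over 72 s, if anything falls off the work surface, if the arm or the gripper's body presses on something with over 40 N, if the wrist force passes 120 N, or if a joint passes its speed limit or range.

## Working session

There is one attempt and no reset: what is moved stays moved. The work goes in short steps, Python scripts to look and compute and a tool call to move; the robot and the scene stay as the last step left them, time stands still between calls to the robot, and variables do not carry over. Pictures are saved under pics/ and viewed, about 8 in all and at most 12, crops included, and the job is handed in when it is done.

Besides the shell and the picture viewer there is one more tool, called as name([rows], argument=value, ...), one row to a line, values as JSON. arm_command: Moves the arm, as the interface text tells. Its arguments: {"type":"object","properties":{"rows":{"type":"array","items":{"type":"array"}},"grip_force":{"type":"number"}},"required":["rows"]}

```bash
mkdir -p pics; cat > h.py <<'E'
import numpy as np, cv2
from workcell import sense,get_image,get_calibration,hand_in
def K(c):
    f=200/np.tan(np.radians(c['vfov'])/2); return np.array([[f,0,c['cx']],[0,f,c['cy']],[0,0,1.]])
def view(name):
    c=get_calibration(name)
    if 'view' in c: return c,np.array(c['view'])
    s=sense(); T=np.eye(4); T[:3,:3]=s['orientation']; T[:3,3]=s['eef_pos']
    return c,np.linalg.inv(T@np.array(c['mount']))
D=np.diag([1,-1,-1.])
def ray(cv,px,z):
    c,V=cv; u=cv2.undistortPoints(np.array([[px]],float),K(c),np.array(c['dist_coeffs'],float))[0,0]
    d=V[:3,:3].T@D@np.array([u[0],u[1],1]); o=-V[:3,:3].T@V[:3,3]
    return o+d*(z-o[2])/d[2]
def proj(cv,P):
    c,V=cv; R=D@V[:3,:3]; t=D@V[:3,3]
    return cv2.projectPoints(np.array(P,float).reshape(-1,1,3),cv2.Rodrigues(R)[0],t,K(c),np.array(c['dist_coeffs'],float))[0][:,0]
def snap(name,fn):
    im=get_image(name); cv2.imwrite('pics/'+fn,im[:,:,::-1]); return im
E
python3 - <<'E'
from h import *
a=snap('top','t0.png');b=snap('scene','s0.png')
for n in('top','scene','wrist'):print(get_calibration(n))
print(sense())
E
```

```text
{'vfov': 53.7564787333164, 'cx': 315.9484147349645, 'cy': 199.71126769764285, 'dist_coeffs': array([-0.03178555,  0.        ,  0.        ,  0.        ,  0.        ]), 'view': array([[ 0.01634975, -0.99949332, -0.02730906,  0.03443981],
       [ 0.98149407,  0.01083156,  0.19118595, -0.56071988],
       [-0.19079328, -0.02992952,  0.98117386, -0.98336942],
       [ 0.        ,  0.        ,  0.        ,  1.        ]])}
{'vfov': 52.98523065000481, 'cx': 319.3621876206376, 'cy': 199.47497992463465, 'dist_coeffs': array([0.01298398, 0.        , 0.        , 0.        , 0.        ]), 'view': array([[-0.34768975,  0.9375718 , -0.00842317,  0.16807065],
       [-0.73547944, -0.26715173,  0.62265556,  0.35534101],
       [ 0.58153403,  0.22268602,  0.7824507 , -1.2543096 ],
       [ 0.        ,  0.        ,  0.        ,  1.        ]])}
{'vfov': 65.24928098506308, 'cx': 322.291354088307, 'cy': 201.1946085672537, 'dist_coeffs': array([-0.02853634,  0.        ,  0.        ,  0.        ,  0.        ]), 'mount': array([[-3.29829782e-04,  9.52495488e-01,  3.04552519e-01,
         7.83827388e-02],
  
[... 334 characters left out ...]
-1.89941539e-02,
       -7.01367636e+01, -1.65084240e+01]), 'qvel': array([ 0.04520982, -0.11418891,  0.09883198,  0.12373641,  0.09843843,
        0.01816839]), 'effort': array([-2.48815268e-03, -5.84764230e+01,  2.94112891e+01,  6.95469528e+00,
       -3.08884220e-03,  3.01757211e-06]), 'eef_pos': array([0.21783235, 0.63843164, 0.23845785]), 'orientation': array([[ 9.46391134e-01, -3.23022730e-01, -3.71650210e-04],
       [-3.23022921e-01, -9.46390009e-01, -1.46428988e-03],
       [ 1.21272868e-04,  1.50584249e-03, -9.99998859e-01]]), 'contact_force': array([-0.19601573,  0.30207291,  0.36096646]), 'moment': array([ 0.02122871, -0.04714068,  0.00246986]), 'grip_width': 0.08543902413520095}
```

View pics/t0.png

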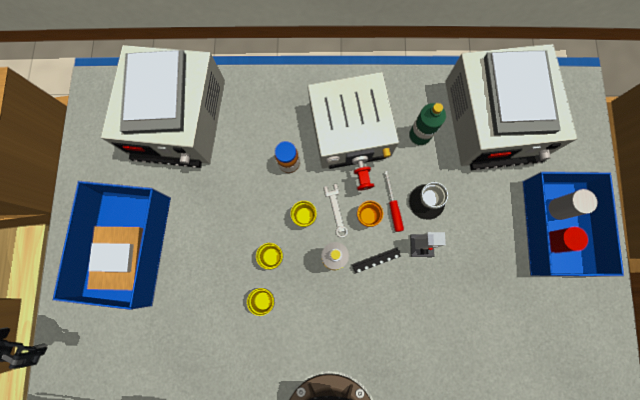

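View pics/s0.png

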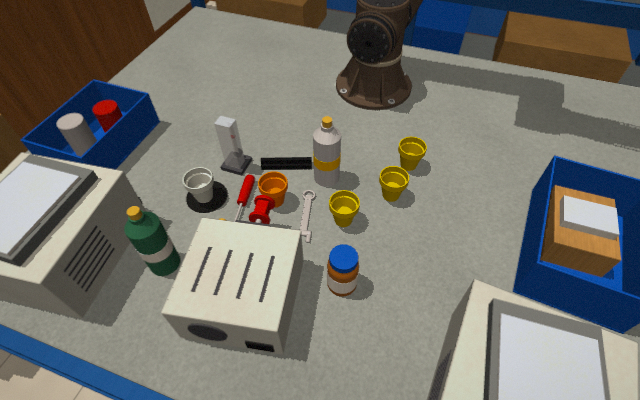

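Yellow cup candidates in the top picture are at (303,214), (268,256) and (260,301). The base is at the bottom, near (332,400), so (303,214) is the farthest. Orange is at (370,213), the white cup on its mat at (430,198), and the red grip at (363,177). I'll check with a close crop and colour fits.

```bash
cat >> h.py <<'E'
def cupmodel(x,y,z0=0):
    a=np.linspace(0,2*np.pi,40,endpoint=False); P=[]
    for z,r in((0,.02),(.052,.034),(.07,.034)): P+=[[x+r*np.cos(t),y+r*np.sin(t),z0+z] for t in a]
    return P
def fitcup(cv,mask,x0,z0=0):
    from scipy.optimize import least_squares
    m=cv2.moments(cv2.convexHull(cv2.findNonZero(mask))); c=np.array([m['m10'],m['m01']])/m['m00']
    def f(p):
        h=cv2.moments(cv2.convexHull(proj(cv,cupmodel(*p,z0)).astype(np.float32))); return np.array([h['m10'],h['m01']])/h['m00']-c
    r=least_squares(f,x0,diff_step=1e-3); A=cv2.contourArea(cv2.convexHull(proj(cv,cupmodel(*r.x,z0)).astype(np.float32)))
    return r.x,round(m['m00']/A,2)
def blobs(im,lo,hi,amin=60):
    m=cv2.inRange(cv2.cvtColor(im,cv2.COLOR_RGB2HSV),lo,hi); n,l,s,c=cv2.connectedComponentsWithStats(m)
    return [(c[i],s[i,4],(l==i).astype(np.uint8)) for i in range(1,n) if s[i,4]>=amin]
E
python3 - <<'E'
from h import *
ims={}
for n in('top','scene'):
    im=cv2.imread('pics/%s0.png'%n[0])[:,:,::-1].copy(); cv=view(n)
    for nm,lo,hi in(('yel',(24,120,80),(34,255,255)),('ora',(10,150,80),(22,255,255)),('red',(0,180,80),(6,255,255))):
        for c,a,m in blobs(im,lo,hi):
            p=ray(cv,c,.035)[:2]
            print(n,nm,c.round(1),a,p.round(3),*( [x for x in fitcup(cv,m,p)] if nm!='red' else [ray(cv,c,.08)[:2].round(3)]))
t=cv2.imread('pics/t0.png')[60:280,240:460]; s=cv2.imread('pics/s0.png')[100:320,150:370]
cv2.imwrite('pics/c1.png',cv2.resize(np.hstack([t[:, :,:],s]),None,fx=1.8,fy=1.8,interpolation=cv2.INTER_CUBIC))
cv2.imwrite('pics/c0.png',cv2.resize(t[60:190,10:220],None,fx=3.8,fy=3.8,interpolation=cv2.INTER_CUBIC))
E
```

```text
top yel [303.1 213.3] 542 [0.527 0.076] [0.52239362 0.07455647] 0.94
top yel [268.9 255.6] 565 [0.413 0.164] [0.41191853 0.15962868] 0.94
top yel [335.1 254.2] 67 [ 0.42 -0.01] [ 0.41806265 -0.0087856 ] 0.1
top yel [260.  301.4] 593 [0.296 0.182] [0.29805424 0.1779088 ] 0.93
top ora [ 28.3 142.6] 7052 [0.722 0.872] [0.72547632 0.85911665] 11.09
top ora [621.2 187.8] 663 [ 0.606 -0.779] [ 0.60635717 -0.77350738] 2.35
top ora [288.8 161.8] 75 [0.669 0.119] [0.66661726 0.11886734] 0.3
top ora [369.6 213.4] 534 [ 0.529 -0.1  ] [ 0.52421596 -0.09726033] 0.89
top ora [ 17.3 216.1] 149 [0.509 0.869] [0.50620455 0.85884456] 0.19
top ora [115.4 257.6] 1575 [0.401 0.575] [0.40095377 0.56853177] 4.07
top ora [  9.2 315.9] 598 [0.242 0.85 ] [0.23963401 0.83680698] 0.81
top ora [  3.7 366.7] 77 [0.114 0.846] [0.11742699 0.83278576] 0.08
top red [363.7 177.3] 236 [ 0.627 -0.085] [ 0.616 -0.081]
top red [396. 216.] 247 [ 0.522 -0.17 ] [ 0.516 -0.162]
top red [574.5 238.4] 434 [ 0.468 -0.637] [ 0.464 -0.609]
scene yel [401.7 167.2] 1329 [0.345 0.165] [0.35598036 0.16434916] 2.19
scene yel [343.8 205.9] 754 [0.508 0.069] [0.52077877 0.07208351] 0.94
scene ora [266.2   8.4] 1299 [-0.274 -0.491] [-0.25686303 -0.4770284 ] 3.93
scene ora [564.   44.5] 5777 [-0.373  0.538] [-0.34529191  0.5377271 ] 11.61
scene ora [326.7 121.5] 95 [ 0.247 -0.066] [ 0.25922484 -0.06168036] 0.13
scene ora [326.6 164.5] 224 [ 0.399 -0.012] [ 0.40521461 -0.00990053] 0.38
scene ora [273.3 185.9] 715 [ 0.508 -0.107] [ 0.52056059 -0.1004698 ] 0.89
scene ora [579.2 239.2] 3277 [0.422 0.565] [0.41043062 0.56315496] 4.35
scene ora [133.6 212.4] 151 [ 0.688 -0.372] [ 0.69358129 -0.36089306] 0.13
scene ora [341.7 274.8] 288 [0.675 0.12 ] [0.67851569 0.12002461] 0.43
scene red [104.6 112.4] 414 [ 0.422 -0.664] [ 0.461 -0.61 ]
scene red [245.4 189.3] 280 [ 0.54  -0.165] [ 0.572 -0.142]
scene red [261.5 208.4] 428 [ 0.578 -0.105] [ 0.608 -0.085]
```

View pics/c0.png

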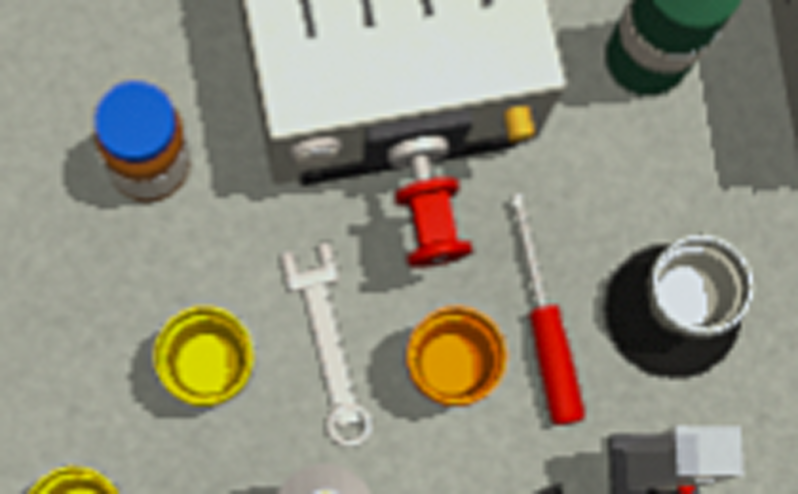

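The crop confirms the choice: the yellow cup at crop (203,355) sits left of the wrench, and the other two yellow cups are nearer the base. Orange at (457,355) stands in the plunger's run. Next I'll fit the white cup, mat and pump.

```bash
python3 - <<'E'
from h import *
cv=view('top'); g=lambda x,y:(250+x/3.8-.4,120+y/3.8-.4)
print('white rim',ray(cv,g(702,287),.074),'mat',ray(cv,g(674,310),.004))
a,b=ray(cv,g(272,137),.125),ray(cv,g(563,92),.125); print('edge',a,b,np.linalg.norm(b-a)); e=(b-a)[:2]/np.linalg.norm((b-a)[:2])
o=(a+b)/2; X=np.array([-e[1],e[0]]); print('yaw',np.degrees(np.arctan2(X[1],X[0])),'grip from box',o[:2]-.065*X)
for n in('top','scene'):
    im=cv2.imread('pics/%s0.png'%n[0])[:,:,::-1].copy(); cv=view(n)
    for c,A,m in blobs(im,(0,180,80),(6,255,255)):
        if 100<c[1] and 250<c[0]<370:
            ys,xs=np.nonzero(m); p=np.array([ray(cv,q,.08)[:2] for q in zip(xs,ys)]); mu=p.mean(0);w,v=np.linalg.eigh(np.cov((p-mu).T)); print(n,mu,np.degrees(np.arctan2(*(v[:,1]*np.sign(v[0,1]))[::-1])))
    m=[(k,ray(cv,q,z)[:2].round(3)) for k,q,z in ((('green',(432,120),.1),('jar',(286,150),.11),('flow',(436,239),.15),('grey',(336,255),.19)) if n=='top' else (('green',(135,212),.19),('grey',(327,122),.19),('flow',(228,121),.15),('jar',(343,256),.11)))]; print(m)
E
```

```text
white rim [ 0.5717937  -0.26286709  0.074     ] mat [ 0.56929142 -0.26119497  0.004     ]
edge [0.65898946 0.02872243 0.125     ] [ 0.69160614 -0.16295849  0.125     ] 0.19443616838352484
yaw 9.657029306421686 grip from box [ 0.61121888 -0.07802179]
top [ 0.61583236 -0.08111902] 9.453299645195422
[('green', array([ 0.766, -0.258])), ('jar', array([0.678, 0.119])), ('flow', array([ 0.452, -0.242])), ('grey', array([ 0.409, -0.009]))]
scene [ 0.60732888 -0.08520739] 12.420420552655113
[('green', array([ 0.763, -0.245])), ('grey', array([ 0.419, -0.005])), ('flow', array([ 0.449, -0.236])), ('jar', array([0.676, 0.119]))]
```

arm_command([
  [1, [0.08, -0.08, 0.02], 0.03],
  [1, [0.14, -0.16, 0.04], 0.05],
  [1, [0.2, -0.22, 0.04], 0.05],
  [1, [0.24, -0.28, 0.04], 0.05],
  [1, [0.28, -0.34, 0.04], 0.05],
], grip_force=30)

```text
t: 0.52
eef_pos: [0.3509, 0.4787, 0.2591]
orientation: [[0.985, -0.171, -0.0], [-0.171, -0.985, -0.0], [-0.0, 0.0, -1.0]]
contact_force: [1.4, -0.1, -0.5]
grip_width: 0.0854
```

arm_command([
  [1, [0.03, -0.07, 0], 0.02],
  [1, [0.06, -0.15, 0], 0.05],
  [1, [0.1, -0.23, 0], 0.08],
  [1, [0.13, -0.31, 0], 0.1],
  [1, [0.16, -0.38, 0], 0.108],
])

```text
t: 0.93
eef_pos: [0.4295, 0.2895, 0.259]
orientation: [[0.985, 0.171, -0.0], [0.171, -0.985, -0.0], [-0.0, 0.0, -1.0]]
contact_force: [2.4, 0.0, 0.3]
grip_width: 0.0854
```

arm_command([
  [1, [0.03, -0.08, 0], 0],
  [1, [0.06, -0.16, 0], 0],
  [1, [0.1, -0.24, 0], 0],
  [1, [0.13, -0.32, 0], 0],
  [1, [0.16, -0.4, 0], 0],
])

```text
t: 1.35
eef_pos: [0.507, 0.0964, 0.2592]
orientation: [[0.986, 0.167, 0.0], [0.167, -0.986, 0.0], [0.0, -0.0, -1.0]]
contact_force: [2.1, 0.3, -1.1]
grip_width: 0.0855
```

arm_command([
  [1, [0, 0, -0.06], 0],
  [1, [0, 0, -0.12], 0],
  [1, [0, 0, -0.16], 0],
  [1, [0, 0, -0.16], 0],
  [1, [0, 0, -0.16], 0],
])

```text
t: 1.77
eef_pos: [0.5065, 0.0979, 0.1787]
orientation: [[0.986, 0.167, -0.002], [0.167, -0.986, -0.002], [-0.002, 0.001, -1.0]]
contact_force: [-0.0, -0.5, 1.4]
grip_width: 0.0858
```

```bash
python3 - <<'E'
from h import *
cv=view('wrist');s=sense();im=snap('wrist','w1.png');print(s['eef_pos'],s['t'])
for c,a,m in blobs(im,(24,120,80),(34,255,255),300)+blobs(im,(10,150,80),(22,255,255),300):
    print(c,a,fitcup(cv,m,ray(cv,c,.035)[:2]), cv2.boundingRect(m))
E
```

```text
[0.50647744 0.09790406 0.17868915] 1.7667
[350.93505924 177.10004388] 2279 (array([0.52145361, 0.07202267]), 0.92) (314, 146, 83, 81)
[249.36391437 277.07441386] 981 (array([0.4038876 , 0.15235213]), 0.56) (224, 256, 52, 65)
[356.03824363 194.37865911] 2118 (array([0.51987793, 0.07390369]), 0.74) (314, 153, 76, 71)
[544.26190476 217.74479167] 1344 (array([ 0.52019282, -0.11101788]), 0.7) (514, 179, 80, 76)
[262.54179567 262.6996904 ] 323 (array([0.43210168, 0.140502  ]), 0.11) (242, 250, 36, 39)
[252.55806088 291.04058625] 887 (array([0.4039262 , 0.14826902]), 0.24) (232, 272, 41, 36)
[398.67179487 298.01025641] 585 (array([0.41047724, 0.0069183 ]), 0.18) (385, 281, 28, 54)
```

View pics/w1.png

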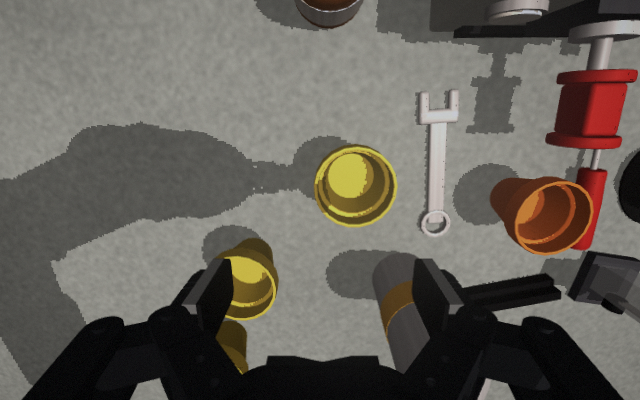

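The wrist view shows the chosen yellow cup's rim at (355,187). The grip, orange cup and screwdriver are on the right, and nothing stands in the descent. The three cameras agree on yellow at about (0.5215, 0.0725).

arm_command([
  [1, [0.03, -0.051, 0], 0],
  [1, [0.03, -0.051, 0], 0],
  [1, [0.03, -0.051, -0.04], 0],
  [1, [0.03, -0.051, -0.08], 0],
  [1, [0.03, -0.051, -0.1], 0],
])

```text
t: 2.23
eef_pos: [0.522, 0.0733, 0.1291]
orientation: [[0.986, 0.167, 0.001], [0.167, -0.986, 0.001], [0.001, -0.001, -1.0]]
contact_force: [0.5, 0.3, 0.4]
grip_width: 0.0855
```

arm_command([
  [1, [0, 0, -0.04], 0],
  [1, [0, 0, -0.08], 0],
  [1, [0, 0, -0.12], 0],
  [1, [0, 0, -0.147], 0],
  [1, [0, 0, -0.147], 0],
])

```text
t: 2.65
eef_pos: [0.5211, 0.0729, 0.0543]
orientation: [[0.986, 0.167, -0.003], [0.167, -0.986, -0.001], [-0.003, 0.001, -1.0]]
contact_force: [0.4, 0.2, -1.0]
grip_width: 0.0855
```

arm_command([
  [0.6, [0, 0, 0], 0],
  [0.6, [0, 0, 0], 0],
  [0.6, [0, 0, 0], 0],
  [0.6, [0, 0, 0], 0],
  [0.6, [0, 0, 0], 0],
], grip_force=30)

```text
t: 3.07
eef_pos: [0.5232, 0.0736, 0.058]
orientation: [[0.986, 0.168, 0.003], [0.167, -0.986, 0.001], [0.003, -0.001, -1.0]]
contact_force: [-2.2, 1.1, 6.0]
grip_width: 0.0657
```

arm_command([
  [0.4, [0, 0, 0], 0],
  [0.4, [0, 0, 0], 0],
  [0.4, [0, 0, 0], 0],
  [0.4, [0, 0, 0], 0],
  [0.4, [0, 0, 0], 0],
])

```text
t: 3.48
eef_pos: [0.5232, 0.0736, 0.058]
orientation: [[0.986, 0.168, 0.003], [0.168, -0.986, 0.001], [0.003, -0.001, -1.0]]
contact_force: [-1.9, -0.1, 6.7]
grip_width: 0.0657
```

arm_command([
  [0.4, [0, 0, 0.02], 0],
  [0.4, [0, 0, 0.04], 0],
  [0.4, [0, 0, 0.06], 0],
  [0.4, [0, 0, 0.06], 0],
  [0.4, [0, 0, 0.06], 0],
])

```text
t: 3.9
eef_pos: [0.5225, 0.0732, 0.0869]
orientation: [[0.986, 0.167, 0.002], [0.167, -0.986, 0.001], [0.002, -0.001, -1.0]]
contact_force: [0.1, 0.1, -2.3]
grip_width: 0.0656
```

```bash
python3 - <<'E'
from h import *
s=sense();print(s['eef_pos'],s['contact_force'],s['grip_width'])
a=snap('wrist','w2.png');b=snap('scene','s2.png')
cv2.imwrite('pics/c2.png',np.hstack([cv2.resize(a,None,fx=.62,fy=.62),cv2.resize(b[120:280,240:480],(372,248))])[:,:,::-1])
E
```

```text
[0.52251771 0.0732344  0.08694407] [ 0.07333051  0.09850655 -2.31428495] 0.06561813820000173
```

View pics/c2.png

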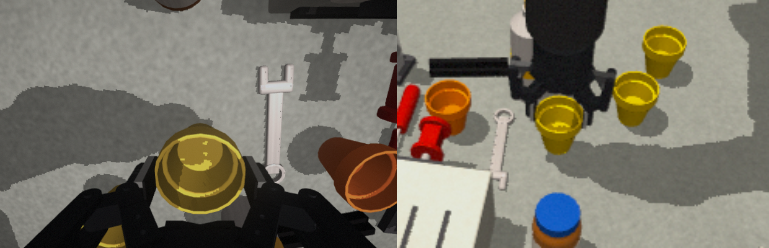

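The cup is held upright between the pads: rim at about (200,180) in the left half, and clear of the bench in the scene half. I'll lift it and carry it over to the white cup.

arm_command([
  [0.4, [0, 0, 0.05], 0],
  [0.4, [0, 0, 0.1], 0],
  [0.4, [0, 0, 0.15], 0],
  [0.4, [0, 0, 0.19], 0],
  [0.4, [0, 0, 0.2], 0],
])

```text
t: 4.42
eef_pos: [0.5232, 0.0733, 0.1886]
orientation: [[0.986, 0.167, 0.004], [0.167, -0.986, 0.001], [0.004, -0.001, -1.0]]
contact_force: [0.9, -0.0, -0.7]
grip_width: 0.0658
```

arm_command([
  [0.4, [0.01, -0.03, 0], 0],
  [0.4, [0.015, -0.08, 0], 0],
  [0.4, [0.02, -0.14, 0], 0],
  [0.4, [0.03, -0.2, 0], 0],
  [0.4, [0.04, -0.26, 0], 0],
])

```text
t: 4.83
eef_pos: [0.5412, -0.0582, 0.1844]
orientation: [[0.986, 0.167, -0.002], [0.167, -0.986, -0.0], [-0.002, -0.0, -1.0]]
contact_force: [1.8, 0.5, -1.9]
grip_width: 0.0657
```

arm_command([
  [0.4, [0.01, -0.06, 0], 0],
  [0.4, [0.02, -0.12, 0], 0],
  [0.4, [0.03, -0.18, 0], 0],
  [0.4, [0.04, -0.24, 0], 0],
  [0.4, [0.045, -0.29, 0], 0],
])

```text
t: 5.25
eef_pos: [0.564, -0.204, 0.184]
orientation: [[0.986, 0.166, -0.002], [0.166, -0.986, 0.0], [-0.002, -0.001, -1.0]]
contact_force: [0.5, 1.0, -1.2]
grip_width: 0.0653
```

arm_command([
  [0.4, [0.006, -0.06, 0], 0],
  [0.4, [0.012, -0.1, 0], 0],
  [0.4, [0.012, -0.12, 0], 0],
  [0.4, [0.012, -0.12, 0], 0],
  [0.4, [0.012, -0.12, 0], 0],
])

```text
t: 5.67
eef_pos: [0.5697, -0.2622, 0.1843]
orientation: [[0.986, 0.165, -0.002], [0.165, -0.986, 0.001], [-0.002, -0.001, -1.0]]
contact_force: [1.1, 0.7, -1.7]
grip_width: 0.0655
```

```bash
python3 - <<'E'
from h import *
s=sense();print(s['eef_pos'],s['contact_force'],s['grip_width']);cv=view('wrist')
a=snap('wrist','w3.png');b=snap('top','t3.png');tv=view('top')
z=s['eef_pos'][2]-.058
for n,im,v in(('w',a,cv),('t',b,tv)):
    for c,A,m in blobs(im,(24,120,80),(34,255,255),200): print(n,c,A,fitcup(v,m,ray(v,c,z+.035)[:2],z))
cv2.imwrite('pics/c3.png',np.hstack([cv2.resize(a,None,fx=.62,fy=.62),cv2.resize(b[140:300,320:560],(372,248))])[:,:,::-1])
E
```

```text
[ 0.5696588  -0.2621799   0.18425222] [ 1.14832335  0.72358053 -1.65368657] 0.06547309401604574
w [163.67307692  19.55288462] 208 (array([ 0.66288648, -0.18911709]), 0.01)
w [340.70507545 227.05349794] 729 (array([ 0.59230349, -0.26670519]), 0.1)
w [322.4233871  266.61693548] 496 (array([ 0.57364211, -0.26208463]), 0.03)
w [309.73988439 311.48265896] 346 (array([ 0.54592124, -0.26178463]), 0.03)
w [340.29142857 333.13904762] 525 (array([ 0.53631901, -0.27754328]), 0.11)
t [448.44160584 193.2810219 ] 274 (array([ 0.553279  , -0.26409224]), 0.34)
t [268.92153285 255.63868613] 548 (array([0.40578489, 0.14083556]), 0.69)
t [259.88474576 301.52542373] 590 (array([0.30602951, 0.15686313]), 0.69)
```

View pics/c3.png

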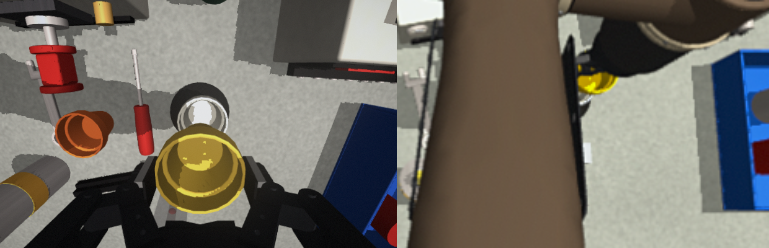

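The wrist half shows the held yellow cup and the white cup just ahead of it, with rim centre near (203,108), or full-image (327,174). I'll check that against the estimate.

```bash
python3 - <<'E'
from h import *
cv=view('wrist');im=cv2.imread('pics/w3.png')
print(ray(cv,(327,174),.074))
o=im.copy()
a=np.linspace(0,6.28,60)
for (x,y) ,col in(((.571,-.262),(0,0,255)),):
    for z,r in((.074,.034),(.004,.05)): cv2.polylines(o,[proj(cv,np.c_[x+r*np.cos(a),y+r*np.sin(a),a*0+z]).astype(int)],True,col,1)
z=.126+.07
cv2.polylines(o,[proj(cv,np.c_[.5697+.034*np.cos(a),-.2622+.034*np.sin(a),a*0+z]).astype(int)],True,(255,0,0),1)
cv2.imwrite('pics/c4.png',cv2.resize(o[100:380,220:440],None,fx=2,fy=2))
E
```

```text
[ 0.59294673 -0.26187554  0.074     ]
```

View pics/c4.png

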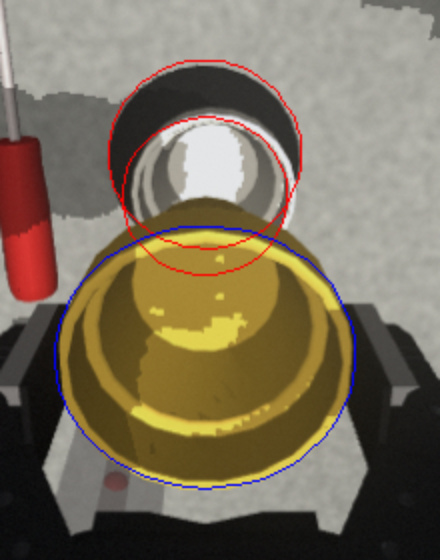

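The held cup matches its predicted rim. The white cup is about 3 mm farther right and ahead than estimated, so I'll use (0.573, -0.265) and go down.

arm_command([
  [0.4, [0.007, -0.006, 0], 0],
  [0.4, [0.007, -0.006, -0.03], 0],
  [0.4, [0.007, -0.006, -0.06], 0],
  [0.4, [0.007, -0.006, -0.08], 0],
  [0.4, [0.007, -0.006, -0.1], 0],
])

```text
t: 6.18
eef_pos: [0.574, -0.2645, 0.135]
orientation: [[0.986, 0.168, -0.0], [0.168, -0.986, -0.0], [-0.0, -0.0, -1.0]]
contact_force: [0.1, -0.4, -1.6]
grip_width: 0.0656
```

arm_command([
  [0.4, [0, 0, -0.02], 0],
  [0.4, [0, 0, -0.04], 0],
  [0.4, [0, 0, -0.055], 0],
  [0.4, [0, 0, -0.07], 0],
  [0.4, [0, 0, -0.075], 0],
])

```text
t: 6.6
eef_pos: [0.5734, -0.265, 0.0968]
orientation: [[0.986, 0.167, -0.001], [0.167, -0.986, 0.0], [-0.001, -0.001, -1.0]]
contact_force: [-0.4, 0.9, -1.9]
grip_width: 0.0654
```

arm_command([
  [0.4, [0, 0, -0.005], 0],
  [0.4, [0, 0, -0.01], 0],
  [0.4, [0, 0, -0.014], 0],
  [0.4, [0, 0, -0.018], 0],
  [0.4, [0, 0, -0.018], 0],
])

```text
t: 7.02
eef_pos: [0.5738, -0.2651, 0.089]
orientation: [[0.986, 0.167, -0.0], [0.167, -0.986, 0.0], [-0.0, -0.0, -1.0]]
contact_force: [-0.4, 0.8, -2.6]
grip_width: 0.0659
```

arm_command([
  [0.4, [0, 0, -0.002], 0],
  [0.4, [0, 0, -0.004], 0],
  [0.4, [0, 0, -0.006], 0],
  [0.4, [0, 0, -0.006], 0],
  [0.4, [0, 0, -0.006], 0],
])

```text
t: 7.43
eef_pos: [0.5743, -0.2652, 0.0871]
orientation: [[0.986, 0.167, 0.001], [0.167, -0.986, -0.0], [0.001, 0.001, -1.0]]
contact_force: [-1.9, 1.3, 4.8]
grip_width: 0.0656
```

Contact came at the nested height. I'll release, lift straight up and go over the orange cup.

arm_command([
  [0.85, [0, 0, 0], 0],
  [0.9, [0, 0, 0], 0],
  [1, [0, 0, 0], 0],
  [1, [0, 0, 0], 0],
  [1, [0, 0, 0], 0],
])

```text
t: 7.85
eef_pos: [0.5738, -0.2651, 0.086]
orientation: [[0.986, 0.167, -0.0], [0.167, -0.986, 0.0], [-0.0, -0.0, -1.0]]
contact_force: [0.0, -0.2, 0.3]
grip_width: 0.0856
```

arm_command([
  [1, [0, 0, 0.03], 0],
  [1, [0, 0, 0.08], 0],
  [1, [0, 0, 0.14], 0],
  [1, [0, 0, 0.18], 0],
  [1, [0, 0, 0.18], 0],
])

```text
t: 8.27
eef_pos: [0.5763, -0.266, 0.1814]
orientation: [[0.986, 0.168, 0.007], [0.168, -0.986, -0.002], [0.007, 0.004, -1.0]]
contact_force: [1.1, -0.4, 0.8]
grip_width: 0.0855
```

arm_command([
  [1, [-0.02, 0.06, 0], 0],
  [1, [-0.04, 0.12, 0], 0],
  [1, [-0.06, 0.18, 0], 0],
  [1, [-0.08, 0.24, 0], 0],
  [1, [-0.08, 0.24, 0], 0],
])

```text
t: 8.68
eef_pos: [0.5321, -0.1417, 0.1761]
orientation: [[0.986, 0.169, -0.0], [0.169, -0.986, 0.001], [-0.0, -0.001, -1.0]]
contact_force: [-1.0, 0.3, 0.3]
grip_width: 0.0852
```

```bash
python3 - <<'E'
from h import *
cv=view('wrist');s=sense();print(s['eef_pos'],s['grip_width']);a=snap('wrist','w5.png')
for c,A,m in blobs(a,(7,120,50),(22,255,255),800): print(c,A,cv2.boundingRect(m),fitcup(cv,m,ray(cv,c,.035)[:2]))
sv=view('scene');b=snap('scene','s5.png')
m=blobs(b,(24,120,80),(34,255,255),100)
for c,A,k in m: print(c,A,cv2.boundingRect(k))
R=[proj(sv,[[.5735,-.265,z]])[0] for z in(.029,.074,.099)];print(R)
cv2.imwrite('pics/c5.png',np.hstack([cv2.resize(a,None,fx=.62,fy=.62),cv2.resize(b[110:270,140:380],(372,248))])[:,:,::-1])
E
```

```text
[ 0.53209911 -0.14168305  0.17609221] 0.08517292635614838
[510.63579354 188.57284129] 4146 (461, 146, 86, 83) (array([ 0.5662664 , -0.29340565]), 0.79)
[269.11953679 200.65072843] 5354 (228, 160, 82, 82) (array([ 0.52354045, -0.0991388 ]), 0.95)
[ 25.59827586 252.15603448] 2320 (0, 225, 57, 73) (array([0.42645224, 0.12696623]), 0.4)
[157.9973822  280.76788831] 1146 (113, 267, 75, 34) (array([0.41849547, 0.00138129]), 0.29)
[ 22.40805687 337.76208531] 2110 (0, 309, 52, 74) (array([0.31917168, 0.1467996 ]), 0.42)
[401.55028736 167.4066092 ] 1392 (379, 136, 48, 66)
[194.99217527 172.99061033] 639 (179, 160, 32, 28)
[array([201.82976077, 190.07517407]), array([197.16088266, 177.50419257]), array([194.40740162, 170.09457507])]
```

View pics/c5.png

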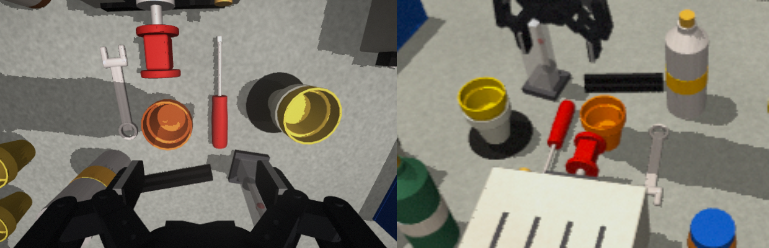

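Yellow is nested upright in the white cup on the mat (right half, (485,105)). The orange rim is at full-image (269,201), which puts the cup at (0.523, -0.099). Now to grasp it.

arm_command([
  [1, [-0.01, 0.04, 0], 0],
  [1, [-0.019, 0.085, 0], 0],
  [1, [-0.019, 0.085, 0], 0],
  [1, [-0.019, 0.085, -0.04], 0],
  [1, [-0.019, 0.085, -0.08], 0],
])

```text
t: 9.2
eef_pos: [0.5257, -0.103, 0.1366]
orientation: [[0.986, 0.167, 0.003], [0.167, -0.986, 0.0], [0.003, 0.0, -1.0]]
contact_force: [0.0, -1.2, -0.3]
grip_width: 0.0856
```

arm_command([
  [1, [0, 0, -0.03], 0],
  [1, [0, 0, -0.06], 0],
  [1, [0, 0, -0.1], 0],
  [1, [0, 0, -0.13], 0],
  [1, [0, 0, -0.13], 0],
])

```text
t: 9.62
eef_pos: [0.5226, -0.1037, 0.0679]
orientation: [[0.986, 0.165, -0.005], [0.165, -0.986, -0.0], [-0.005, -0.0, -1.0]]
contact_force: [0.3, -0.2, -0.5]
grip_width: 0.0853
```

arm_command([
  [1, [0, 0.009, 0], 0],
  [1, [0, 0.009, -0.012], 0],
  [1, [0, 0.009, -0.025], 0],
  [1, [0, 0.009, -0.025], 0],
  [1, [0, 0.009, -0.025], 0],
])

```text
t: 10.03
eef_pos: [0.5244, -0.0981, 0.0587]
orientation: [[0.986, 0.167, 0.0], [0.167, -0.986, -0.0], [0.0, 0.0, -1.0]]
contact_force: [-0.5, -0.5, 0.3]
grip_width: 0.0855
```

arm_command([
  [0.4, [0, 0, 0], 0],
  [0.4, [0, 0, 0], 0],
  [0.4, [0, 0, 0], 0],
  [0.4, [0, 0, 0], 0],
  [0.4, [0, 0, 0], 0],
])

```text
t: 10.45
eef_pos: [0.5248, -0.0981, 0.0596]
orientation: [[0.986, 0.167, 0.001], [0.167, -0.986, -0.0], [0.001, 0.0, -1.0]]
contact_force: [-0.5, -0.5, 5.8]
grip_width: 0.0644
```

arm_command([
  [0.4, [0, 0, 0], 0],
  [0.4, [0, 0, 0], 0],
  [0.4, [0, 0, 0.03], 0],
  [0.4, [0, 0, 0.06], 0],
  [0.4, [0, 0, 0.06], 0],
])

```text
t: 10.87
eef_pos: [0.526, -0.098, 0.0913]
orientation: [[0.986, 0.167, 0.004], [0.167, -0.986, 0.0], [0.004, 0.001, -1.0]]
contact_force: [0.3, 0.0, 0.4]
grip_width: 0.0642
```

arm_command([
  [0.4, [0, 0, 0.04], 0],
  [0.4, [0, 0, 0.09], 0],
  [0.4, [0, 0, 0.15], 0],
  [0.4, [0, 0, 0.2], 0],
  [0.4, [0, 0, 0.22], 0],
])

```text
t: 11.28
eef_pos: [0.5258, -0.0981, 0.2021]
orientation: [[0.986, 0.167, 0.005], [0.167, -0.986, 0.0], [0.005, 0.001, -1.0]]
contact_force: [0.9, -0.0, -0.4]
grip_width: 0.0644
```

arm_command([
  [0.4, [0.01, -0.04, 0], 0],
  [0.4, [0.03, -0.1, 0], 0],
  [0.4, [0.05, -0.16, 0], 0],
  [0.4, [0.07, -0.22, 0], 0],
  [0.4, [0.08, -0.27, 0], 0],
])

```text
t: 11.7
eef_pos: [0.5648, -0.2347, 0.1975]
orientation: [[0.986, 0.167, -0.001], [0.167, -0.986, 0.0], [-0.001, -0.0, -1.0]]
contact_force: [0.2, -0.0, -1.8]
grip_width: 0.0644
```

arm_command([
  [0.4, [0.01, -0.04, 0], 0],
  [0.4, [0.016, -0.06, 0], 0],
  [0.4, [0.016, -0.06, 0], 0],
  [0.4, [0.016, -0.06, 0], 0],
  [0.4, [0.016, -0.06, 0], 0],
])

```text
t: 12.12
eef_pos: [0.572, -0.2624, 0.1981]
orientation: [[0.986, 0.167, -0.001], [0.167, -0.986, 0.0], [-0.001, -0.001, -1.0]]
contact_force: [1.0, -0.1, -0.9]
grip_width: 0.0644
```

```bash
python3 - <<'E'
from h import *
cv=view('wrist');s=sense();p=s['eef_pos'];print(p,s['contact_force'],s['grip_width']);im=snap('wrist','w6.png')[:,:,::-1].copy()
a=np.linspace(0,6.28,60)
for x,y,z,r,col in((.5735,-.265,.099,.034,(0,0,255)),(.5735,-.265,.004,.05,(0,0,255)),(p[0],p[1],p[2]-.0596+.07,.034,(255,0,0))):
    cv2.polylines(im,[proj(cv,np.c_[x+r*np.cos(a),y+r*np.sin(a),a*0+z]).astype(int)],True,col,1)
cv2.imwrite('pics/c6.png',cv2.resize(im[100:380,200:460],None,fx=2,fy=2))
E
```

```text
[ 0.57197315 -0.26238351  0.19813217] [ 0.99401266 -0.12380569 -0.89804221] 0.06440750557513257
```

View pics/c6.png

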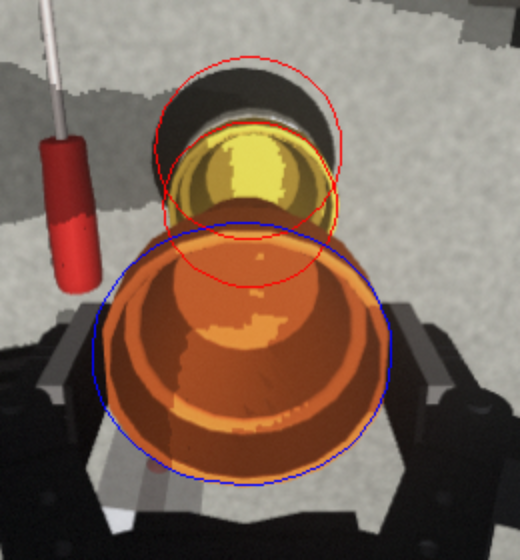

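The held orange cup sits a few mm lower in the jaws than modelled, because its rim looks slightly smaller than the blue circle. The yellow rim matches the red circle. I'll descend slowly and watch the force.

arm_command([
  [0.4, [0.004, -0.007, -0.02], 0],
  [0.4, [0.004, -0.007, -0.05], 0],
  [0.4, [0.004, -0.007, -0.08], 0],
  [0.4, [0.004, -0.007, -0.11], 0],
  [0.4, [0.004, -0.007, -0.12], 0],
])

```text
t: 12.58
eef_pos: [0.5731, -0.2656, 0.1358]
orientation: [[0.986, 0.167, -0.003], [0.167, -0.986, 0.001], [-0.003, -0.002, -1.0]]
contact_force: [-0.9, -0.0, -1.9]
grip_width: 0.0644
```

arm_command([
  [0.4, [0, 0, -0.006], 0],
  [0.4, [0, 0, -0.012], 0],
  [0.4, [0, 0, -0.018], 0],
  [0.4, [0, 0, -0.022], 0],
  [0.4, [0, 0, -0.024], 0],
])

```text
t: 13.0
eef_pos: [0.5746, -0.2666, 0.1269]
orientation: [[0.986, 0.167, 0.001], [0.167, -0.986, -0.0], [0.001, 0.0, -1.0]]
contact_force: [-0.3, -0.1, -1.0]
grip_width: 0.0645
```

arm_command([
  [0.4, [0, 0, -0.003], 0],
  [0.4, [0, 0, -0.006], 0],
  [0.4, [0, 0, -0.008], 0],
  [0.4, [0, 0, -0.008], 0],
  [0.4, [0, 0, -0.008], 0],
])

```text
t: 13.42
eef_pos: [0.5743, -0.2666, 0.1227]
orientation: [[0.986, 0.167, -0.0], [0.167, -0.986, -0.0], [-0.0, -0.0, -1.0]]
contact_force: [0.6, -0.4, -1.2]
grip_width: 0.0645
```

arm_command([
  [0.4, [0, 0, -0.002], 0],
  [0.4, [0, 0, -0.004], 0],
  [0.4, [0, 0, -0.006], 0],
  [0.4, [0, 0, -0.008], 0],
  [0.4, [0, 0, -0.008], 0],
])

```text
t: 13.83
eef_pos: [0.5742, -0.2666, 0.1184]
orientation: [[0.986, 0.167, -0.0], [0.167, -0.986, 0.0], [-0.0, -0.0, -1.0]]
contact_force: [-1.0, -0.3, -1.3]
grip_width: 0.0641
```

arm_command([
  [0.4, [0, 0, -0.001], 0],
  [0.4, [0, 0, -0.002], 0],
  [0.4, [0, 0, -0.004], 0],
  [0.4, [0, 0, -0.004], 0],
  [0.4, [0, 0, -0.004], 0],
])

```text
t: 14.25
eef_pos: [0.5743, -0.2666, 0.1166]
orientation: [[0.986, 0.167, -0.0], [0.167, -0.986, 0.0], [-0.0, -0.0, -1.0]]
contact_force: [-0.7, 0.9, -1.1]
grip_width: 0.0643
```

arm_command([
  [0.4, [0, 0, -0.002], 0],
  [0.4, [0, 0, -0.004], 0],
  [0.4, [0, 0, -0.006], 0],
  [0.4, [0, 0, -0.006], 0],
  [0.4, [0, 0, -0.006], 0],
])

```text
t: 14.67
eef_pos: [0.5745, -0.2666, 0.1139]
orientation: [[0.986, 0.167, 0.0], [0.167, -0.986, -0.0], [0.0, 0.0, -1.0]]
contact_force: [-1.7, 0.6, 1.2]
grip_width: 0.0646
```

arm_command([
  [0.4, [0, 0, -0.002], 0],
  [0.4, [0, 0, -0.003], 0],
  [0.4, [0, 0, -0.004], 0],
  [0.4, [0, 0, -0.004], 0],
  [0.4, [0, 0, -0.004], 0],
])

```text
t: 15.08
eef_pos: [0.5754, -0.2667, 0.1137]
orientation: [[0.986, 0.167, 0.003], [0.167, -0.986, -0.001], [0.003, 0.001, -1.0]]
contact_force: [-2.1, 3.6, 11.9]
grip_width: 0.0644
```

Seated at 0.1138, as predicted. Release, lift, and look at the stack and the plunger.

arm_command([
  [0.85, [0, 0, 0], 0],
  [0.9, [0, 0, 0], 0],
  [1, [0, 0, 0], 0],
  [1, [0, 0, 0], 0],
  [1, [0, 0, 0], 0],
])

```text
t: 15.5
eef_pos: [0.5742, -0.2667, 0.1113]
orientation: [[0.986, 0.167, -0.001], [0.167, -0.986, 0.0], [-0.001, -0.0, -1.0]]
contact_force: [-1.1, -0.5, -1.1]
grip_width: 0.0857
```

arm_command([
  [1, [0, 0, 0.03], 0],
  [1, [0, 0, 0.08], 0],
  [1, [0, 0, 0.14], 0],
  [1, [0, 0, 0.18], 0],
  [1, [0, 0, 0.18], 0],
])

```text
t: 15.92
eef_pos: [0.5766, -0.2675, 0.2068]
orientation: [[0.986, 0.167, 0.007], [0.167, -0.986, -0.002], [0.007, 0.004, -1.0]]
contact_force: [0.8, 0.1, 1.2]
grip_width: 0.085
```

arm_command([
  [1, [-0.03, 0.06, 0], 0],
  [1, [-0.06, 0.12, 0], 0],
  [1, [-0.08, 0.18, 0], 0],
  [1, [-0.1, 0.24, 0], 0],
  [1, [-0.1, 0.24, 0], 0],
])

```text
t: 16.33
eef_pos: [0.5226, -0.1433, 0.2016]
orientation: [[0.986, 0.169, -0.0], [0.169, -0.986, 0.001], [0.0, -0.001, -1.0]]
contact_force: [-1.3, 0.2, -0.4]
grip_width: 0.0851
```

```bash
python3 - <<'E'
from h import *
cv=view('wrist');s=sense();print(s['eef_pos'],s['grip_width']);a=snap('wrist','w7.png')
for c,A,m in blobs(a,(0,180,60),(5,255,255),800):
    ys,xs=np.nonzero(m); p=np.array([ray(cv,q,.08)[:2] for q in zip(xs,ys)]); r=cv2.minAreaRect(np.float32(p)*1000)
    print(c,A,cv2.boundingRect(m),p.mean(0),r)
b=snap('scene','s7.png')
cv2.imwrite('pics/c7.png',np.hstack([cv2.resize(a,None,fx=.62,fy=.62),cv2.resize(b[110:270,140:380],(372,248))])[:,:,::-1])
E
```

```text
[ 0.52258576 -0.14328017  0.20164384] 0.08510841272009728
[261.77893519  78.74421296] 2592 (236, 45, 57, 65) [ 0.60827261 -0.08204755] ((609.0319213867188, -82.06114196777344), (46.02125549316406, 44.181732177734375), 11.629691123962402)
[353.31209735 181.59055118] 1397 (343, 142, 21, 79) [ 0.54012939 -0.16735337] ((539.7437133789062, -167.39183044433594), (67.72994995117188, 16.70208168029785), 9.98882007598877)
```

View pics/c7.png

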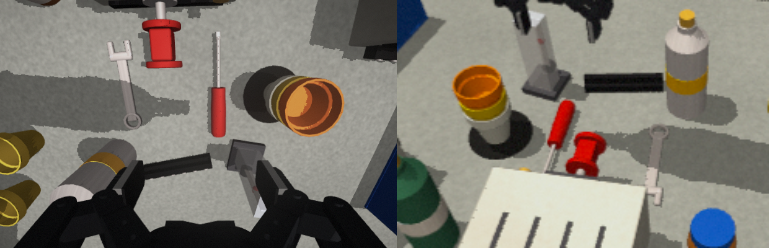

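The stack is orange on yellow on white, upright on the mat (right half, (483,105)). The grip is at about (0.610, -0.082) with yaw about 10°. Moving over it.

arm_command([
  [1, [0.04, 0.03, 0], 0],
  [1, [0.09, 0.06, 0], 0],
  [1, [0.14, 0.1, 0], 0],
  [1, [0.175, 0.123, 0], 0],
  [1, [0.175, 0.123, 0], 0],
])

```text
t: 16.85
eef_pos: [0.6151, -0.0842, 0.2003]
orientation: [[0.986, 0.168, -0.0], [0.168, -0.986, -0.001], [-0.0, 0.001, -1.0]]
contact_force: [-0.3, -0.7, -0.2]
grip_width: 0.0854
```

arm_command([
  [1, [0, 0, -0.02], 0],
  [1, [0, 0, -0.05], 0],
  [1, [0, 0, -0.09], 0],
  [1, [0, 0, -0.1], 0],
  [1, [0, 0, -0.1], 0],
])

```text
t: 17.27
eef_pos: [0.6101, -0.0862, 0.1493]
orientation: [[0.986, 0.166, -0.004], [0.166, -0.986, -0.0], [-0.004, -0.0, -1.0]]
contact_force: [-0.5, 0.5, 0.2]
grip_width: 0.0853
```

```bash
python3 - <<'E'
from h import *
cv=view('wrist');s=sense();p=s['eef_pos'];print(p,s['grip_width']);im=snap('wrist','w8.png')[:,:,::-1].copy()
th=np.radians(9.65);X=np.array([np.cos(th),np.sin(th)]);Y=np.array([-X[1],X[0]])
def poly(c,L,w,z): return [[*(c+a*L/2*X+b*w/2*Y),z] for a,b in((1,1),(1,-1),(-1,-1),(-1,1))]
c=np.array([.610,-.082])
for P,col in((poly(c,.036,.026,.096),(255,255,0)),(poly(p[:2],.022,.085,.09),(0,255,0)),(poly(c,.052,.046,.08),(255,0,0))):
    cv2.polylines(im,[proj(cv,P).astype(int)],True,col,1)
cv2.imwrite('pics/c8.png',cv2.resize(im[60:400,180:460],None,fx=1.7,fy=1.7))
E
```

```text
[ 0.61005438 -0.08620594  0.14929936] 0.08534962615196041
```

View pics/c8.png

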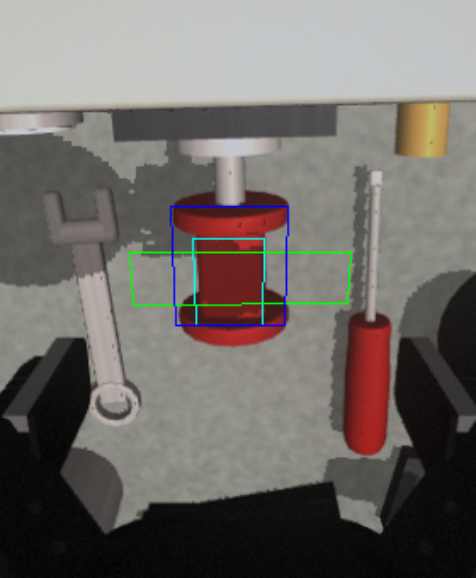

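The overlay agrees with the picture: the outer discs' widest lines are at y≈209 and 322, and the blue box is at 206 and 325. That confirms the grip at (0.610, -0.082). The jaws will clear the screwdriver and wrench, so I'll lower and close.

arm_command([
  [1, [0, 0.008, 0], 0],
  [1, [0, 0.008, -0.04], 0],
  [1, [0, 0.008, -0.08], 0],
  [1, [0, 0.008, -0.11], 0],
  [1, [0, 0.008, -0.12], 0],
])

```text
t: 17.73
eef_pos: [0.6112, -0.081, 0.0906]
orientation: [[0.986, 0.166, -0.001], [0.166, -0.986, 0.0], [-0.001, -0.0, -1.0]]
contact_force: [0.0, -0.2, -0.1]
grip_width: 0.0853
```

arm_command([
  [1, [0, 0, -0.02], 0],
  [1, [0, 0, -0.03], 0],
  [1, [0, 0, -0.03], 0],
  [1, [0, 0, -0.03], 0],
  [1, [0, 0, -0.03], 0],
])

```text
t: 18.15
eef_pos: [0.6125, -0.0811, 0.0775]
orientation: [[0.986, 0.167, 0.001], [0.167, -0.986, 0.0], [0.001, 0.0, -1.0]]
contact_force: [0.0, -0.2, -0.6]
grip_width: 0.0853
```

arm_command([
  [0.1, [0, 0, 0], 0],
  [0.1, [0, 0, 0], 0],
  [0.1, [0, 0, 0], 0],
  [0.1, [0, 0, 0], 0],
  [0.1, [0, 0, 0], 0],
], grip_force=50)

```text
t: 18.57
eef_pos: [0.612, -0.0814, 0.0769]
orientation: [[0.986, 0.167, 0.0], [0.167, -0.986, -0.0], [0.0, 0.001, -1.0]]
contact_force: [2.8, -25.3, 14.1]
grip_width: 0.0261
```

arm_command([
  [0.1, [0, 0, 0], 0],
  [0.1, [0, 0, 0], 0],
  [0.1, [0, 0, 0], 0],
  [0.1, [0, 0, 0], 0],
  [0.1, [0, 0, 0], 0],
])

```text
t: 18.98
eef_pos: [0.612, -0.0816, 0.077]
orientation: [[0.986, 0.167, 0.0], [0.167, -0.986, -0.001], [0.0, 0.001, -1.0]]
contact_force: [-0.8, -4.6, 5.1]
grip_width: 0.0253
```

Gripped on the 26 mm waist. Pulling along the pump's -x.

arm_command([
  [0.1, [-0.016, -0.003, 0], 0],
  [0.1, [-0.032, -0.005, 0], 0],
  [0.1, [-0.048, -0.008, 0], 0],
  [0.1, [-0.064, -0.011, 0], 0],
  [0.1, [-0.08, -0.0135, 0], 0],
])

```text
t: 19.4
eef_pos: [0.574, -0.0888, 0.0771]
orientation: [[0.986, 0.168, 0.004], [0.168, -0.986, -0.001], [0.004, 0.002, -1.0]]
contact_force: [9.5, -12.9, -4.8]
grip_width: 0.0254
```

arm_command([
  [0.1, [-0.016, -0.003, 0], 0],
  [0.1, [-0.032, -0.005, 0], 0],
  [0.1, [-0.048, -0.008, 0], 0],
  [0.1, [-0.064, -0.011, 0], 0],
  [0.1, [-0.08, -0.0135, 0], 0],
])

```text
t: 19.82
eef_pos: [0.5345, -0.0964, 0.0771]
orientation: [[0.986, 0.168, 0.005], [0.168, -0.986, -0.002], [0.004, 0.003, -1.0]]
contact_force: [12.0, -20.5, -8.9]
grip_width: 0.0249
```

arm_command([
  [0.1, [-0.008, -0.0015, 0], 0],
  [0.1, [-0.016, -0.003, 0], 0],
  [0.1, [-0.024, -0.004, 0], 0],
  [0.1, [-0.028, -0.005, 0], 0],
  [0.1, [-0.028, -0.005, 0], 0],
])

```text
t: 20.23
eef_pos: [0.5203, -0.0991, 0.0771]
orientation: [[0.986, 0.168, 0.004], [0.168, -0.986, -0.002], [0.004, 0.003, -1.0]]
contact_force: [11.1, -20.9, -8.7]
grip_width: 0.0255
```

arm_command([
  [0.1, [-0.003, -0.003, 0], 0],
  [0.1, [-0.006, -0.004, 0], 0],
  [0.1, [-0.009, -0.005, 0], 0],
  [0.1, [-0.012, -0.005, 0], 0],
  [0.1, [-0.012, -0.005, 0], 0],
])

```text
t: 20.65
eef_pos: [0.5147, -0.1003, 0.0771]
orientation: [[0.986, 0.168, 0.005], [0.168, -0.986, -0.001], [0.005, 0.002, -1.0]]
contact_force: [10.9, -13.0, -7.7]
grip_width: 0.0254
```

arm_command([
  [0.1, [-0.002, 0, 0], 0],
  [0.1, [-0.004, -0.001, 0], 0],
  [0.1, [-0.006, -0.001, 0], 0],
  [0.1, [-0.006, -0.001, 0], 0],
  [0.1, [-0.006, -0.001, 0], 0],
])

```text
t: 21.07
eef_pos: [0.5137, -0.1005, 0.0771]
orientation: [[0.986, 0.168, 0.008], [0.168, -0.986, -0.001], [0.008, 0.002, -1.0]]
contact_force: [16.9, -13.6, -13.4]
grip_width: 0.0254
```

At the stop: 100 mm of travel and the force is rising. Holding for about 1.7 s.

arm_command([
  [0.1, [-0.001, 0, 0], 0],
  [0.1, [-0.001, 0, 0], 0],
  [0.1, [-0.001, 0, 0], 0],
  [0.1, [-0.001, 0, 0], 0],
  [0.1, [-0.001, 0, 0], 0],
])

```text
t: 21.48
eef_pos: [0.5137, -0.1005, 0.0771]
orientation: [[0.986, 0.168, 0.009], [0.168, -0.986, -0.001], [0.009, 0.002, -1.0]]
contact_force: [18.6, -13.4, -15.3]
grip_width: 0.0251
```

arm_command([
  [0.1, [0, 0, 0], 0],
  [0.1, [0, 0, 0], 0],
  [0.1, [0, 0, 0], 0],
  [0.1, [0, 0, 0], 0],
  [0.1, [0, 0, 0], 0],
])

```text
t: 21.9
eef_pos: [0.5137, -0.1005, 0.0771]
orientation: [[0.986, 0.168, 0.009], [0.168, -0.986, -0.001], [0.009, 0.002, -1.0]]
contact_force: [18.8, -13.7, -14.4]
grip_width: 0.0253
```

arm_command([
  [0.1, [0, 0, 0], 0],
  [0.1, [0, 0, 0], 0],
  [0.1, [0, 0, 0], 0],
  [0.1, [0, 0, 0], 0],
  [0.1, [0, 0, 0], 0],
])

```text
t: 22.32
eef_pos: [0.5137, -0.1005, 0.0771]
orientation: [[0.986, 0.168, 0.009], [0.168, -0.986, -0.001], [0.009, 0.002, -1.0]]
contact_force: [18.5, -13.8, -15.4]
grip_width: 0.0251
```

arm_command([
  [0.1, [0, 0, 0], 0],
  [0.1, [0, 0, 0], 0],
  [0.1, [0, 0, 0], 0],
  [0.1, [0, 0, 0], 0],
  [0.1, [0, 0, 0], 0],
])

```text
t: 22.73
eef_pos: [0.5137, -0.1005, 0.0771]
orientation: [[0.986, 0.168, 0.009], [0.168, -0.986, -0.001], [0.009, 0.002, -1.0]]
contact_force: [18.5, -14.0, -15.1]
grip_width: 0.0255
```

```bash
python3 - <<'E'
from h import *
s=sense();print(s['eef_pos'],s['contact_force'],s['t'])
a=snap('wrist','w9.png');b=snap('scene','s9.png')
cv2.imwrite('pics/c9.png',np.hstack([cv2.resize(a,None,fx=.62,fy=.62),cv2.resize(b[110:270,140:380],(372,248))])[:,:,::-1])
E
```

```text
[ 0.51369195 -0.10048391  0.07712749] [ 18.53468691 -14.02038033 -15.11183396] 22.7333
```

View pics/c9.png

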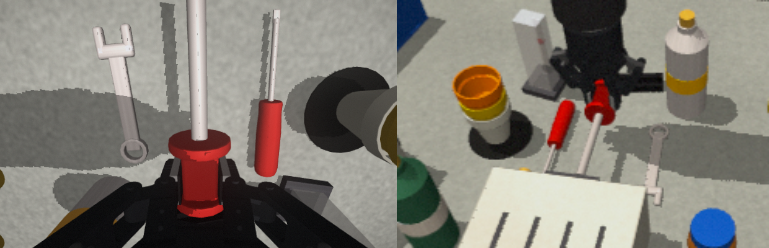

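The rod is fully out, the grip is held (left half, (200,175)) and the stack is untouched. Easing it back at about 48 mm/s.

arm_command([
  [0.1, [0.006, 0.001, 0], 0],
  [0.1, [0.014, 0.003, 0], 0],
  [0.1, [0.022, 0.0045, 0], 0],
  [0.1, [0.03, 0.006, 0], 0],
  [0.1, [0.038, 0.0075, 0], 0],
])

```text
t: 23.25
eef_pos: [0.5302, -0.0973, 0.0771]
orientation: [[0.986, 0.168, 0.004], [0.168, -0.986, -0.001], [0.004, 0.002, -1.0]]
contact_force: [8.8, -13.7, -4.4]
grip_width: 0.0254
```

arm_command([
  [0.1, [0.008, 0.0015, 0], 0],
  [0.1, [0.016, 0.003, 0], 0],
  [0.1, [0.024, 0.0045, 0], 0],
  [0.1, [0.032, 0.006, 0], 0],
  [0.1, [0.04, 0.0075, 0], 0],
])

```text
t: 23.67
eef_pos: [0.5499, -0.0935, 0.0771]
orientation: [[0.986, 0.168, 0.004], [0.168, -0.986, -0.001], [0.004, 0.002, -1.0]]
contact_force: [7.8, -12.0, -2.6]
grip_width: 0.0251
```

arm_command([
  [0.1, [0.008, 0.0015, 0], 0],
  [0.1, [0.016, 0.003, 0], 0],
  [0.1, [0.024, 0.0045, 0], 0],
  [0.1, [0.032, 0.006, 0], 0],
  [0.1, [0.04, 0.0075, 0], 0],
])

```text
t: 24.08
eef_pos: [0.5696, -0.0897, 0.0771]
orientation: [[0.986, 0.167, 0.003], [0.167, -0.986, -0.001], [0.003, 0.002, -1.0]]
contact_force: [5.8, -11.5, -1.6]
grip_width: 0.0255
```

arm_command([
  [0.1, [0.008, 0.0015, 0], 0],
  [0.1, [0.016, 0.003, 0], 0],
  [0.1, [0.024, 0.0045, 0], 0],
  [0.1, [0.032, 0.006, 0], 0],
  [0.1, [0.04, 0.0075, 0], 0],
])

```text
t: 24.5
eef_pos: [0.5893, -0.0859, 0.0771]
orientation: [[0.986, 0.167, 0.003], [0.167, -0.986, -0.001], [0.003, 0.002, -1.0]]
contact_force: [5.0, -8.5, -1.2]
grip_width: 0.0251
```

Remaining: about 22.5 mm to x = 0.612.

arm_command([
  [0.1, [0.008, 0.0015, 0], 0],
  [0.1, [0.016, 0.003, 0], 0],
  [0.1, [0.024, 0.0045, 0], 0],
  [0.1, [0.031, 0.006, 0], 0],
  [0.1, [0.036, 0.007, 0], 0],
])

```text
t: 24.92
eef_pos: [0.6072, -0.0825, 0.0771]
orientation: [[0.986, 0.167, 0.003], [0.167, -0.986, -0.001], [0.002, 0.002, -1.0]]
contact_force: [3.5, -9.3, 0.4]
grip_width: 0.0257
```

arm_command([
  [0.1, [0.003, 0.0005, 0], 0],
  [0.1, [0.006, 0.001, 0], 0],
  [0.1, [0.009, 0.0015, 0], 0],
  [0.1, [0.011, 0.002, 0], 0],
  [0.1, [0.011, 0.002, 0], 0],
])

```text
t: 25.33
eef_pos: [0.612, -0.0815, 0.0771]
orientation: [[0.986, 0.167, 0.002], [0.167, -0.986, -0.001], [0.001, 0.001, -1.0]]
contact_force: [2.5, -8.1, 2.0]
grip_width: 0.0252
```

arm_command([
  [0.1, [0.002, 0, 0], 0],
  [0.1, [0.003, 0, 0], 0],
  [0.1, [0.004, 0.0005, 0], 0],
  [0.1, [0.004, 0.0005, 0], 0],
  [0.1, [0.004, 0.0005, 0], 0],
])

```text
t: 25.75
eef_pos: [0.612, -0.0815, 0.077]
orientation: [[0.986, 0.167, -0.002], [0.167, -0.986, -0.001], [-0.002, 0.001, -1.0]]
contact_force: [-4.0, -8.0, 7.1]
grip_width: 0.025
```

arm_command([
  [0.1, [0.001, 0.001, 0], 0],
  [0.1, [0.001, 0.001, 0], 0],
  [0.1, [0.001, 0.001, 0], 0],
  [0.1, [0.001, 0.001, 0], 0],
  [0.1, [0.001, 0.001, 0], 0],
])

```text
t: 26.17
eef_pos: [0.612, -0.0815, 0.077]
orientation: [[0.986, 0.167, -0.002], [0.167, -0.986, -0.002], [-0.003, 0.001, -1.0]]
contact_force: [-4.5, -10.2, 8.1]
grip_width: 0.0251
```

Home: pressing inward gives no motion and the force has reversed. I'll release, lift and check.

arm_command([
  [0.5, [0, 0, 0], 0],
  [0.8, [0, 0, 0], 0],
  [1, [0, 0, 0], 0],
  [1, [0, 0, 0], 0],
  [1, [0, 0, 0], 0],
])

```text
t: 26.58
eef_pos: [0.6135, -0.0795, 0.0765]
orientation: [[0.986, 0.167, 0.0], [0.167, -0.986, 0.0], [0.0, -0.0, -1.0]]
contact_force: [-0.2, -0.7, 0.0]
grip_width: 0.0834
```

arm_command([
  [1, [0, 0, 0.03], 0],
  [1, [0, 0, 0.08], 0],
  [1, [0, 0, 0.14], 0],
  [1, [0, 0, 0.2], 0],
  [1, [0, 0, 0.25], 0],
])

```text
t: 27.0
eef_pos: [0.6137, -0.0796, 0.2038]
orientation: [[0.986, 0.167, 0.001], [0.167, -0.986, 0.0], [0.001, 0.0, -1.0]]
contact_force: [1.2, 0.8, -1.6]
grip_width: 0.0857
```

arm_command([
  [1, [0, 0, 0.01], 0],
  [1, [-0.02, 0, 0.01], 0],
  [1, [-0.04, 0, 0.01], 0],
  [1, [-0.06, 0, 0.01], 0],
  [1, [-0.06, 0, 0.01], 0],
])

```text
t: 27.42
eef_pos: [0.5804, -0.0799, 0.2056]
orientation: [[0.986, 0.167, -0.003], [0.167, -0.986, 0.0], [-0.002, -0.001, -1.0]]
contact_force: [-0.1, 0.9, -0.3]
grip_width: 0.0854
```

```bash
python3 - <<'E'
from h import *
s=sense();print(s['eef_pos'],s['grip_width'],s['t'],s['contact_force'])
a=snap('wrist','w10.png');b=snap('scene','s10.png');b0=cv2.imread('pics/s0.png')[:,:,::-1]
for im in(b0,b): print([(c.round(1),A) for c,A,m in blobs(im.copy(),(0,180,80),(6,255,255))][-2:])
cv2.imwrite('pics/c10.png',np.hstack([cv2.resize(a,None,fx=.62,fy=.62),cv2.resize(b[110:270,140:380],(372,248))])[:,:,::-1])
E
```

```text
[ 0.5804211  -0.07988393  0.20558629] 0.08539573693114448 27.4167 [-0.14955119  0.89644445 -0.31225744]
[(array([245.4, 189.3]), np.int32(280)), (array([261.5, 208.4]), np.int32(428))]
[(array([245.4, 189.3]), np.int32(276)), (array([261.5, 208.4]), np.int32(429))]
```

The grip's centroid is identical to the start picture. One numeric check that the stack and bystanders haven't moved, then hand in.

```bash
python3 - <<'E'
from h import *
I=[cv2.imread(f'pics/s{k}.png') for k in(0,7,10)]
for nm,k,(x,y,w,h) in(('stack',1,(170,150,60,65)),('green',0,(120,205,70,75)),('wrench',0,(296,188,24,55)),('screwdriver',0,(228,170,32,50)),('jar',0,(320,240,45,60)),('yellow others',0,(375,130,60,75))):
    d=cv2.absdiff(I[k],I[2])[y:y+h,x:x+w].max(2); print(nm,(d>60).mean().round(3))
for k in(1,2): print([(c.round(1),A) for c,A,m in blobs(I[k][:,:,::-1].copy(),(10,150,80),(34,255,255),150) if 170<c[0]<230])
hand_in()
E
```

```text
stack 0.0
green 0.0
wrench 0.036
screwdriver 0.014
jar 0.0
yellow others 0.0
[(array([193.4, 169.1]), np.int32(963))]
[(array([193.4, 169.1]), np.int32(964))]
the job is handed in; nothing more can be done
```

The job is done and handed in at about 27.5 s of the 72 s allowed.

- **Stack:** I nested the yellow cup (the one farthest from the base) into the white cup, then the orange one on top. The stack stood upright on the mat, and its pixels did not change between before and after the plunger work.
- **Plunger:** I pulled it 100 mm to its stop, where the force rose and motion ended. I held it there for more than 1.6 s, eased it back at about 48 mm/s until it was firmly home, and released it. In the scene picture its grip is at exactly the same pixel as at the start.
- **Bystanders:** The green can, the jar and the other two yellow cups showed no change in the scene picture. The small differences near the wrench (3.6%) and screwdriver (1.4%) are probably arm shadow and the removed orange cup. The screwdriver handle's centroid is unchanged, but I had no such check for the wrench. The grey can, flowmeter and terminal strip were not compared numerically.
- **What did not go as planned:** My pump yaw was about 1° off, which gave up to 25 N of side force while gripping and pulling. The last picture could not be viewed because the 12-picture limit was reached, so the final checks are numeric only.

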